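Shut and secure the casting box

ROBOT

A 6-joint arm with a two-finger parallel gripper is mounted at the origin on a cart in front of the work surface, level with it; the furniture and walls round the work are solid. World frame = base frame: x ahead of the robot, y to its left, z up, the work surface at z = 0. Lengths are in m, angles in degrees, forces in N, time in s.
With the tool pointing down it reaches from about 0.4 to 0.825 m from the base axis. Payload 7 kg.
Tool frame: the origin (TCP) lies midway between the tips of the shut fingers; the grasp point (between the pads) lies 19 mm behind it (r.grasp_offset is the distance from the TCP to the grasp point, in m); z points along the fingers, x is the direction in which the jaws open and shut, and the axes are right-handed (so a half turn about z gives the same grasp; the last joint's range is limited). The gripper opens to 88 mm and grips with 3 to 60 N. Pads are 19 mm wide; open, the fingers measure 130 mm over their backs; the gripper's body (78 mm by 193 mm) begins 47 mm behind the grasp point.
Start: joints at [-50.472, 20.546, 0.682, 0, -70.136, -16.507], TCP at [0.264, -0.621, 0.227] pointing down, gripper open.
Joint ranges: [-176.03, 176.03], [-82.01, 121.73], [-58.28, 71.71], [-173.87, 95.51], [-174.79, -0.11], [-173.66, 173.66]. Speed limits (degrees/s): [136.94, 136.94, 172.46, 180, 180, 180].

INTERFACE

Orientations are given as [roll, pitch, yaw] about the fixed x, y, z axes, in that order (R = Rz(yaw) Ry(pitch) Rx(roll)).
In Python, from plant import r gives the robot as it stands.
- The arm moves only by the tool step_arm, never from a script. Its argument "deltas" is a list of rows, each a list of 7 numbers: the turn, a rotation vector about the tool's x, y, z in rad, then the shift along the tool's x, y, z in mm, then the opening, from -1 (shut) to 1 (fully open), so that 0 is half open. In form: [[ax, ay, az, x, y, z, grip], ...]. A call has 1 to 10 rows; each row shifts and turns the pose as measured when the row begins, along the tool's axes as they then stand; what a row does not reach is not made up. A row lasts 1/10 s, in which the tool goes at most 50 mm and 8.59 degrees, less where a joint would pass 70% of its speed; a pose out of reach is approached as far as the arm can. A call with a gripper value outside its range is refused whole. The fingers move at their own pace and stop on an object; "squeeze" is the grip in N (left out, the last holds). Time passes only in rows, so rows that do not move let the fingers close. It gives the time, the measured TCP pose, the force and the opening at its end, in the units of the state.
- r.get_state(): the state, without advancing time (a new reading comes with each control period).
- r.capture(name): name is "side" or "top"; returns the picture (480x640x3 uint8, red, green, blue); there is no depth.
- r.camera_info(name): a dict with "vertical_fov" (degrees; the focal length in pixels is half the picture's height over the tangent of half this angle, whatever the lens; pixels are square), "cx", "cy" (the principal point, pixels), "k1" (the pictures are not rectified: a ray, as slopes to the right and down, at radius r is drawn at 1 + k1 r^2 times it, then the intrinsics apply), "view" (4x4, takes a point from world to camera coordinates). Camera axes: x right, y down, z forward; pixel columns grow to the right and rows downward; lengths in m; the calibration is good to about 2 mm. A picture is of the moment at which its call begins. camera_info takes no time and is no camera call.
- r.close_job(): hands the job in, once; it reports no verdict.
The state is a dict: "time_s": time; "joints": joint angles; "qd": joint speeds; "joint_torque": joint torques, N m; "tcp_pos": TCP position; "eef_rot": TCP orientation; "contact_force": force on the tool from outside, world axes, zero at the start; "moment": the same for the moment, N m; "gripper_width": finger opening in m.
Only numpy, scipy, OpenCV 4.12 (cv2) and the standard library are available. Lean on these libraries where they do the work, as an engineer would, in place of code of your own. Each camera call takes 0.05 s, during which the arm holds its last target.

TASK

Push the sliding lid of the wooden box fully shut over the two white cast figures, then push its turn-catch round until it lies straight across the lid behind the lid's finger bar, so that the lid cannot slide back. Leave the box standing where it is, with the figures inside: do not lift it, shove it about or take anything out, and do not disturb the two tubs and the sanding block round it.

Things in the scene. Friction and masses are not known exactly. Their poses are not given: they have to be found in the camera images.
- box: Plain plywood box, 200 mm long (its x) by 130 mm wide (its y) by 63 mm high to the top of its two side rails; it stands loose on the table and weighs 1.3 to 2 kg. Origin: centre of its underside. Its +x is the direction in which the lid slides SHUT (roughly to the robot's right); its -y side (roughly towards the robot) carries the turn-catch. z is up.
- lid (a joint): How far the sliding lid is open, in m: 0 is fully shut (against a stop), 0.125 is as far as it goes; it starts 0.08 to 0.115 open. The lid is a light wooden board 188 x 114 x 8 mm running in grooves of the side rails, 10 mm below their top; its upper face is 53 mm above the table. When open it sticks out of the box's -x end, and it shuts towards the box's +x. It slides with about 2 N of friction and stays where it is left.
- lid_cleat (a point): Middle of the face to push on the lid's finger bar: the upright face that looks to the box's -x. The finger bar stands on the lid, 60 mm long across the box (y), 16 mm thick (x), and reaches from the lid's upper face (53 mm above the table) to 80 mm above the table; this point is 68 mm above the table. The point moves with the lid; its axes are the box's axes.
- catch (a joint): Angle of the turn-catch, in rad. 0: the dark wooden bar lies along the box's -y side rail and points to the box's -x (out of the way). It turns clockwise seen from above; at 1.57 it points straight to the box's +y, across the lid, just behind the finger bar of the shut lid. Stop at 1.62. It starts at 0 to 0.25, turns with about 0.06 N m of friction and stays where it is left.
- catch_pivot (a point): Pivot axis (upright) of the turn-catch, at half the height of its bar, 72 mm above the table, on top of the -y side rail, at 45 mm to -x and 58 mm to -y of the box's centre. The axes are the box's axes.
- catch_tip (a point): Point on the mid-line of the turn-catch's bar, 55 mm from the pivot, near its free end, half-way up the bar. The bar is 14 mm wide and 14 mm high (from 64.5 to 78.5 mm above the table) and ends rounded 62 mm from the pivot. The point's -x points from the pivot along the bar; the face to push is the one towards the point's -y (looks away from the box at the start).
- figure_a: White cast figure, about 68 x 17 x 19 mm, lying in the box. Origin: centre of its underside.
- figure_b: White cast figure, about 68 x 18 x 19 mm, lying in the box. Origin: centre of its underside.
- tub: Bystander: larger white lidded tub, 66 mm wide, 62 mm high, beyond the box's +x end. Origin: centre of its underside.
- small_tub: Bystander: smaller white lidded tub, 60 mm wide, 54 mm high, on the table along the box's -y side, nearer its +x end. Origin: centre of the underside.
- sander: Bystander: sanding block, 85 x 47 x 26 mm, on the box's +y side. Origin: centre of the underside.
Mind the look-alikes: they are no part of the job. What is shaped like the figure_a but blue or pink is not meant.

How it is judged:
By the outcome, as a careful person would: the job done as asked, in the order asked, and still so for the second after the job is handed in, with the robot touching nothing.
It also fails if it takes over 48 s, if anything falls off the work surface, if the arm or the gripper's body presses on something with over 40 N, if the wrist force passes 120 N, or if a joint passes its speed limit or range.

## Working session

There is one attempt and no reset: what is moved stays moved. The work goes in short steps, Python scripts to look and compute and a tool call to move; the robot and the scene stay as the last step left them, time stands still between calls to the robot, and variables do not carry over. Pictures are saved under pics/ and viewed, and the job is handed in when it is done.

Besides the shell and the picture viewer there is one more tool, called after "Call:" as name(argument=value, ...) on one line, values as JSON. step_arm: Moves the arm, as the interface text tells. Its arguments: {"type":"object","properties":{"deltas":{"type":"array","items":{"type":"array","items":{"type":"number"}}},"squeeze":{"type":"number"}},"required":["deltas"]}

```bash
mkdir -p pics; ls; python3 - <<'E'
from plant import r
import cv2,numpy as np
for n in ("top","side"):
    cv2.imwrite(f"pics/{n}0.png",r.capture(n)[:,:,::-1]); print(n,r.camera_info(n))
print(r.get_state(), r.grasp_offset)
E
```

```text
pics
top {'vertical_fov': 52.45804310344778, 'cx': 319.07843452406354, 'cy': 247.11310134858718, 'k1': -0.10962559849093496, 'view': array([[ 0.00880654, -0.99934982,  0.03496246, -0.25522064],
       [-0.99141131, -0.0132883 , -0.13010398,  0.62207768],
       [ 0.13048398, -0.03351641, -0.99088374,  0.84714502],
       [ 0.        ,  0.        ,  0.        ,  1.        ]])}
side {'vertical_fov': 47.47069262110299, 'cx': 324.8784152005638, 'cy': 232.95875074190957, 'k1': -0.17151467231148584, 'view': array([[-0.94636903, -0.32294037,  0.00975527,  0.48819631],
       [-0.17301714,  0.4810608 , -0.85944492,  0.27655537],
       [ 0.27285659, -0.81503989, -0.51113526,  0.51969206],
       [ 0.        ,  0.        ,  0.        ,  1.        ]])}
{'time_s': 0.1, 'joints': array([-5.04716396e+01,  2.05881116e+01,  6.38424768e-01, -1.63229259e-02,
       -7.01372580e+01, -1.65079049e+01]), 'qd': array([-0.0455576 , -0.09235604,  0.07252283, -0.01307243,  0.025723  ,
       -0.04787596]), 'joint_torque': array([-1.01030222e-03, -5.84163165e+01,  2.93753386e+01,  7.01549068e+00,
        1.02046720e-02, -4.75706224e-05]), 'tcp_pos': array([ 0.26376472, -0.62084486,  0.22570748]), 'eef_rot': array([-1.79990006e+02, -8.77215165e-02,  1.13014890e+02]), 'contact_force': array([-0.89461585, -0.60254925, -0.34401811]), 'moment': array([0.02197509, 0.03936985, 0.0043846 ]), 'gripper_width': 0.08758446848019984} 0.0188
```

View pics/top0.png

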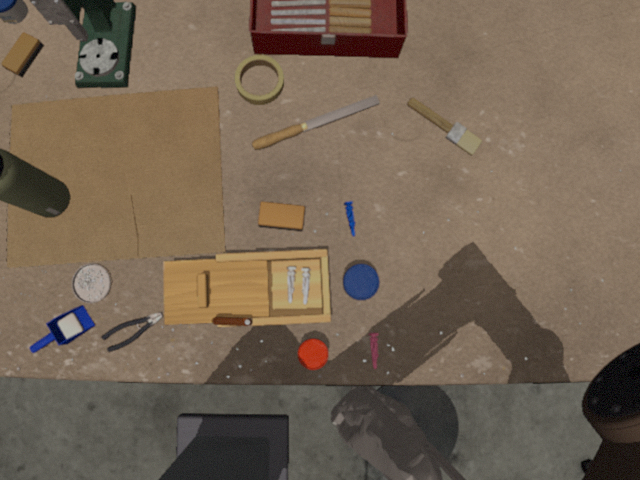

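View pics/side0.png

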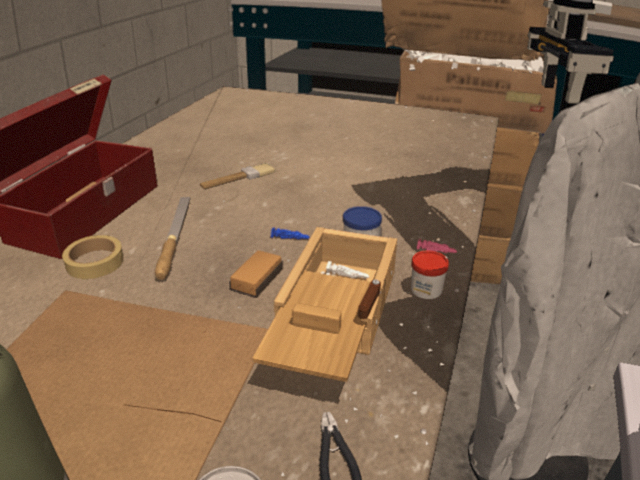

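The top view shows the box at about (218–330, 250–325), with the lid sticking out to the left as far as column 163. The finger bar is at about (203, 290). The dark catch runs from its pivot near (248, 322) to its tip near (215, 321). I'll zoom in next.

```bash
python3 - <<'E'
import cv2
a=cv2.imread("pics/top0.png")[235:340,150:350]; cv2.imwrite("pics/top0z.png",cv2.resize(a,None,fx=4,fy=4,interpolation=cv2.INTER_CUBIC))
a=cv2.imread("pics/side0.png")[220:390,245:445]; cv2.imwrite("pics/side0z.png",cv2.resize(a,None,fx=3.5,fy=3.5,interpolation=cv2.INTER_CUBIC))
E
```

```text
(no output)
```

View pics/top0z.png

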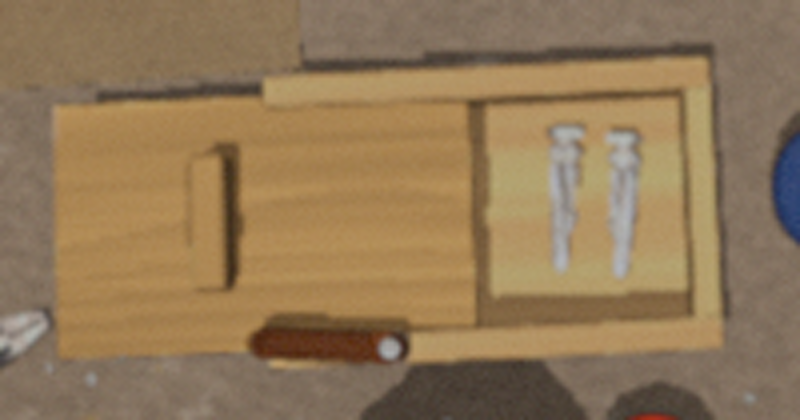

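View pics/side0z.png

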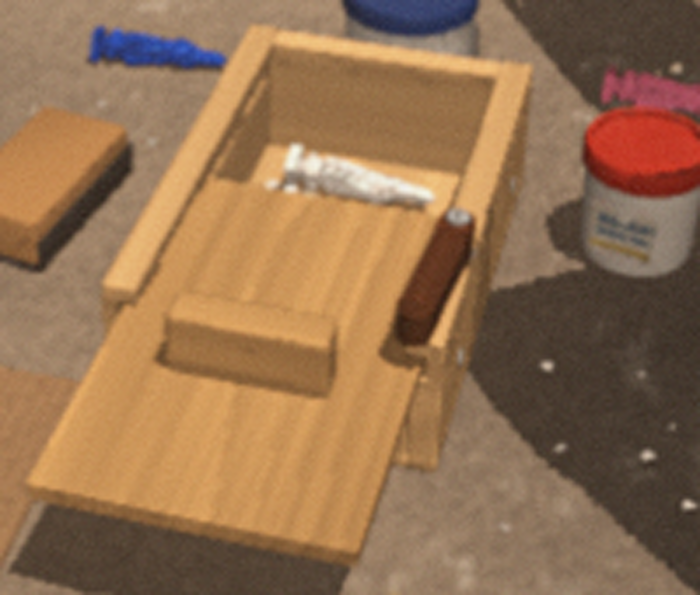

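```bash
cat > h.py <<'E'
import numpy as np
from plant import r
def proj(n,P):
    c=r.camera_info(n); f=240/np.tan(np.radians(c["vertical_fov"]/2))
    P=np.atleast_2d(P); q=P@c["view"][:3,:3].T+c["view"][:3,3]
    s=q[:,:2]/q[:,2:]; s=s*(1+c["k1"]*(s**2).sum(1,keepdims=True))
    return s*f+[c["cx"],c["cy"]]
def unproj(n,uv,z):
    c=r.camera_info(n); f=240/np.tan(np.radians(c["vertical_fov"]/2))
    d=(np.array(uv,float)-[c["cx"],c["cy"]])/f; s=d.copy()
    for _ in range(20): s=d/(1+c["k1"]*(s@s))
    R=c["view"][:3,:3]; o=-R.T@c["view"][:3,3]; w=R.T@np.append(s,1)
    return o+w*(z-o[2])/w[2]
def box2w(p,P):
    P=np.atleast_2d(P).astype(float); c,s=np.cos(p[2]),np.sin(p[2])
    return np.c_[p[0]+c*P[:,0]-s*P[:,1],p[1]+s*P[:,0]+c*P[:,1],P[:,2]]
def w2box(p,P):
    d=np.array(P)[:2]-p[:2]; c,s=np.cos(p[2]),np.sin(p[2])
    return np.array([c*d[0]+s*d[1],-s*d[0]+c*d[1]])
E
cat > fit.py <<'E'
from h import *
from scipy.optimize import least_squares
t=lambda u,v:((u+.5)/4-.5+150,(v+.5)/4-.5+235)
s=lambda u,v:((u+.5)/3.5-.5+245,(v+.5)/3.5-.5+220)
C=np.array([[.1,.065,.063],[.1,-.065,.063],[-.1,.065,.063],[-.1,-.065,.063]])
T=np.array([t(709,57),t(722,347),t(263,78),t(270,365)])
S=np.array([s(252,27),s(530,67),s(104,283),s(440,348)])
for use in ("t","s","ts"):
    def f(p):
        W=box2w(p,C); o=[]
        if "t" in use:o.append(proj("top",W)-T)
        if "s" in use:o.append(proj("side",W)-S)
        return np.concatenate(o).ravel()
    q=least_squares(f,[.5,-.2,-np.pi/2],loss="soft_l1"); p=q.x
    print(use,p[:2].round(4),np.degrees(p[2]).round(2),q.fun.round(1))
np.save("box.npy",p)
for nm,z,pts in [("bar -x edge top",.08,[("top",t(190,152)),("top",t(195,290))]),("bar side",.08,[("side",s(170,320)),("side",s(332,350))]),
  ("bar +x edge",.08,[("top",t(226,150)),("top",t(228,288))]),
  ("lid -x edge",.053,[("top",t(55,105)),("top",t(60,357)),("side",s(28,485)),("side",s(355,555))]),("lid +x",.053,[("top",t(472,105)),("top",t(476,325))]),
  ("pivot",.079,[("top",t(388,347)),("side",s(459,216))]),("catch end",.0785,[("top",t(250,342)),("top",t(262,330)),("top",t(262,356))])]:
    print(nm,[(w2box(p,unproj(n,uv,z))*1e3).round(1).tolist() for n,uv in pts])
E
python3 fit.py
```

```text
t [ 0.5495 -0.1655] -86.85 [ 0.  -0.2  0.3  0.2 -0.1 -0.9 -0.2  0.8]
s [ 0.5496 -0.1643] -86.84 [-0.4 -0.8  1.  -0.1 -1.9  0.3  0.7 -0.1]
ts [ 0.5496 -0.1651] -86.84 [-0.2 -0.3  0.1  0.2 -0.4 -0.9 -0.4  0.7 -0.3 -1.   1.1 -0.4 -1.7 -0.1
  0.9 -0.5]
bar -x edge top [[-129.0, 30.1], [-128.0, -29.9]]
bar side [[-133.0, 25.6], [-132.8, -32.3]]
bar +x edge [[-113.2, 30.4], [-113.6, -29.6]]
lid -x edge [[-195.9, 56.3], [-194.9, -56.9], [-197.7, 54.4], [-197.8, -57.3]]
lid +x [[-7.1, 48.4], [-8.7, -50.1]]
pivot [[-45.2, -57.7], [-42.7, -58.4]]
catch end [[-104.9, -53.2], [-99.6, -48.2], [-99.9, -59.4]]
```

```bash
python3 - <<'E'
from h import *
for P in [(0,0,0),(0,0,.3),(.264,-.621,.227),(.2,-.2,.0),(.2,-.3,.3),(.2,-.25,.5)]:
    print(P,proj("top",P).round(),proj("side",P).round())
print(unproj("top",(340,400),0),unproj("top",(450,383),0),unproj("top",(370,385),.3))
p=np.load("box.npy")
for nm,b in [("above start",(-160,0,58)),("contact",(-129,0,58)),("shut",(-36,0,58)),("pivot",(-45,-58,72)),("catch start",(-97,-95,67))]:
    print(nm,(box2w(p,np.array(b)/1e3)*1e3).round(1))
E
```

```text
(0, 0, 0) [[182. 580.]] [[735. 465.]]
(0, 0, 0.3) [[134. 689.]] [[831. 252.]]
(0.264, -0.621, 0.227) [[573. 476.]] [[559.  94.]]
(0.2, -0.2, 0.0) [[290. 477.]] [[581. 336.]]
(0.2, -0.3, 0.3) [[364. 554.]] [[629. 111.]]
(0.2, -0.25, 0.5) [[335. 660.]] [[665. -40.]]
[ 0.34269011 -0.29155758  0.        ] [ 0.37295387 -0.50179372  0.        ] [ 0.4150047  -0.30615266  0.3       ]
above start [[540.7  -5.3  58. ]]
contact [[542.4 -36.3  58. ]]
shut [[ 547.6 -129.2   58. ]]
pivot [[ 489.2 -123.4   72. ]]
catch start [[449.4 -73.5  67. ]]
```

```bash
python3 - <<'E'
import cv2
a=cv2.imread("pics/top0.png")[360:480,150:640]; cv2.imwrite("pics/top0b.png",cv2.resize(a,None,fx=1.6,fy=1.6)*1)
E
```

```text
(no output)
```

View pics/top0b.png

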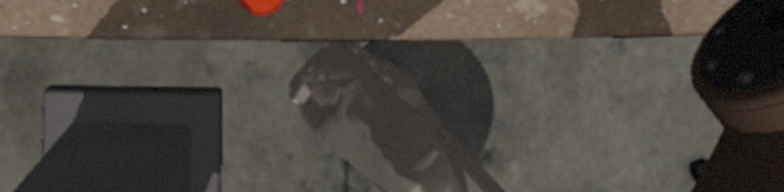

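The box pose agrees between the two views. Its origin is about (0.5496, −0.165), yaw −86.8°, and the finger bar's push face is at box x ≈ −130 mm. That puts the lid about 93 mm open. The grey draped object in front of the table could be in the way, so I'll rise and swing outward before crossing, closing the fingers as I go.

Call:
step_arm(deltas=[[0, 0, 0, 0, 0, -40, -1], [0, 0, 0, 0, 0, -40, -1], [0, 0, 0, -16, 37, 0, -1], [0, 0, 0, -16, 37, 0, -1], [0, 0, 0, -16, 37, 0, -1], [0, 0, 0, -16, 37, 0, -1], [0, 0, 0, -16, 37, 0, -1]], squeeze=20)

```text
time_s: 0.8
tcp_pos: [0.4656, -0.6224, 0.3073]
eef_rot: [-180.0, -0.3, 112.6]
contact_force: [1.7, -0.5, 1.1]
gripper_width: 0.0372
```

Call:
step_arm(deltas=[[0, 0, 0, 33, 25, 0, -1], [0, 0, 0, 33, 25, 0, -1], [0, 0, 0, 33, 25, 0, -1], [0, 0, 0, 33, 25, 0, -1], [0, 0, 0, 33, 25, 0, -1], [0, 0, 0, 33, 25, 0, -1], [0, 0, 0, 33, 25, 0, -1], [0, 0, 0, 37, 15, 0, -1], [0, 0, 0, 37, 15, 0, -1], [0, 0, 0, 37, 15, 0, -1]])

```text
time_s: 1.8
tcp_pos: [0.5435, -0.2087, 0.2926]
eef_rot: [-179.2, -1.5, 112.5]
contact_force: [0.3, 0.3, 0.6]
gripper_width: 0.0004
```

Call:
step_arm(deltas=[[0, 0, -0.14, 0, 0, 0, -1], [0, 0, -0.14, 0, 0, 0, -1], [0, 0, -0.14, 0, 0, 0, -1], [0, 0, -0.14, 0, 0, 0, -1], [0, 0, -0.14, 0, 0, 0, -1], [0, 0, -0.14, 0, 0, 0, -1], [0, 0, -0.14, 0, 0, 0, -1], [0, 0, -0.14, 0, 0, 0, -1], [0, 0, -0.1, 0, 0, 0, -1]])

```text
time_s: 2.7
tcp_pos: [0.5419, -0.2009, 0.2901]
eef_rot: [178.6, -1.5, -174.5]
contact_force: [-0.3, 0.6, 0.3]
gripper_width: 0.0004
```

```bash
cat >> h.py <<'E'
from scipy.spatial.transform import Rotation as Ro
def go(bx,by,z,rel=None):
    """total tool deltas to reach box-frame mm point at yaw 183.16-theta"""
    p=np.load("box.npy"); s=r.get_state(); th=rel or 0
    R=Ro.from_euler("xyz",s["eef_rot"],degrees=True); G=Ro.from_euler("xyz",[180,0,np.degrees(p[2])+270-th],degrees=True)
    W=box2w(p,[[bx/1e3,by/1e3,z/1e3]])[0]
    print("turn",(R.inv()*G).as_rotvec().round(3),"shift mm",(R.inv().apply(W-s["tcp_pos"])*1e3).round(1),"shift in goal axes",(G.inv().apply(W-s["tcp_pos"])*1e3).round(1))
def where():
    p=np.load("box.npy"); s=r.get_state(); print("t",s["time_s"],"box mm",(w2box(p,s["tcp_pos"])*1e3).round(1),"z",(s["tcp_pos"][2]*1e3).round(1),"rot",s["eef_rot"].round(1),"F",s["contact_force"].round(1))
E
python3 -c "
from h import *
where();go(-165,0,120)"
```

```text
t 2.7 box mm [35.4 -9.7] z 290.1 rot [ 178.6   -1.5 -174.5] F [-0.3  0.6  0.3]
turn [ 0.024 -0.027  0.041] shift mm [-22.4 195.6 174.4] shift in goal axes [ -9.7 200.4 170.1]
```

Call:
step_arm(deltas=[[0.024, -0.027, 0.041, 0, 20, 0, -1], [0, 0, 0, -2, 35, 0, -1], [0, 0, 0, -2, 35, 0, -1], [0, 0, 0, -2, 35, 0, -1], [0, 0, 0, -2, 35, 0, -1], [0, 0, 0, -2, 35, 30, -1], [0, 0, 0, 0, 5, 35, -1], [0, 0, 0, 0, 0, 35, -1], [0, 0, 0, 0, 0, 35, -1], [0, 0, 0, 0, 0, 20, -1]])

```text
time_s: 3.7
tcp_pos: [0.5393, 0.0077, 0.1311]
eef_rot: [179.9, 0.3, -176.6]
contact_force: [-0.1, -0.9, -0.4]
gripper_width: 0.0007
```

```bash
python3 -c "
from h import *
where();go(-165,0,60)"
```

```text
t 3.7 box mm [-173.1   -0.7] z 131.1 rot [ 179.9    0.3 -176.6] F [-0.1 -0.9 -0.4]
turn [0.001 0.005 0.003] shift mm [-0.4 -8.2 71.1] shift in goal axes [-0.7 -8.1 71.1]
```

Call:
step_arm(deltas=[[0, 0.005, 0.003, 0, -4, 30, -1], [0, 0, 0, 0, -4, 25, -1], [0, 0, 0, 0, 0, 12, -1], [0, 0, 0, 0, 0, 3, -1], [0, 0, 0, 0, 0, 0, -1]])

```text
time_s: 4.2
tcp_pos: [0.5363, -0.0012, 0.054]
eef_rot: [-180.0, -0.5, -176.8]
contact_force: [0.3, 0.2, 0.7]
gripper_width: 0.0009
```

```bash
python3 -c "
from h import *
import cv2
where();go(-165,0,60)
a=r.capture('side')[:,:,::-1]; cv2.imwrite('pics/s1.png',a)"
```

```text
t 4.2 box mm [-164.4   -4.2] z 54.0 rot [-180.    -0.5 -176.8] F [0.3 0.2 0.7]
turn [-0.001 -0.009  0.   ] shift mm [-4.2  0.6 -6. ] shift in goal axes [-4.2  0.6 -6. ]
```

View pics/s1.png

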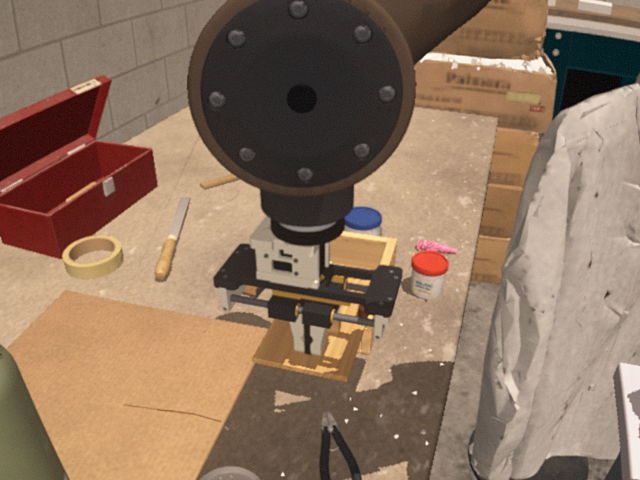

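The side view shows the shut fingers over the lid behind the finger bar, at about (310, 345). The TCP sank to 54 mm, so I'll raise it a little before pushing.

Call:
step_arm(deltas=[[0, -0.009, 0, -4, 0, -6, -1], [0, 0, 0, 0, 0, 0, -1]])

```text
time_s: 4.45
tcp_pos: [0.542, -0.0005, 0.0624]
eef_rot: [180.0, 0.2, -176.8]
contact_force: [-0.3, -0.5, 0.3]
gripper_width: 0.0004
```

```bash
python3 -c "
from h import *
where();go(-145,0,60)"
```

```text
t 4.45 box mm [-164.8    1.5] z 62.4 rot [ 180.     0.2 -176.8] F [-0.3 -0.5  0.3]
turn [0.    0.004 0.001] shift mm [  1.5 -19.8   2.4] shift in goal axes [  1.5 -19.8   2.4]
```

Call:
step_arm(deltas=[[0, 0, 0, 0, -6, 0, -1], [0, 0, 0, 0, -6, 0, -1], [0, 0, 0, 0, -6, 0, -1], [0, 0, 0, 0, -6, 0, -1], [0, 0, 0, 0, -6, 0, -1], [0, 0, 0, 0, -6, 0, -1]])

```text
time_s: 5.05
tcp_pos: [0.5454, -0.0382, 0.0647]
eef_rot: [179.9, 0.5, -176.7]
contact_force: [-0.4, 1.4, 0.0]
gripper_width: 0.0004
```

```bash
python3 -c "
from h import *
where();go(-60,0,61)"
```

```text
t 5.05 box mm [-126.9    2.9] z 64.7 rot [ 179.9    0.5 -176.7] F [-0.4  1.4  0. ]
turn [0.002 0.009 0.002] shift mm [  3.  -66.9   3.6] shift in goal axes [  2.9 -66.9   3.7]
```

Call:
step_arm(deltas=[[0.002, 0.009, 0.002, 1, -6, 1, -1], [0, 0, 0, 1, -6, 1, -1], [0, 0, 0, 0, -6, 1, -1], [0, 0, 0, 0, -6, 0, -1], [0, 0, 0, 0, -6, 0, -1], [0, 0, 0, 0, -6, 0, -1], [0, 0, 0, 0, -6, 0, -1], [0, 0, 0, 0, -5, 0, -1]])

```text
time_s: 5.85
tcp_pos: [0.5473, -0.0894, 0.0618]
eef_rot: [180.0, 0.0, -176.9]
contact_force: [0.9, 1.7, 0.6]
gripper_width: 0.0007
```

```bash
python3 -c "
from h import *
import cv2
where();go(-50,0,61)
a=r.capture('top')[:,:,::-1]; cv2.imwrite('pics/t2.png',cv2.resize(a[230:345,150:350],None,fx=4,fy=4,interpolation=2))
a=r.capture('side')[:,:,::-1]; cv2.imwrite('pics/s2.png',cv2.resize(a[200:390,225:445],None,fx=3,fy=3,interpolation=2))"
```

```text
t 5.85 box mm [-75.7   1.9] z 61.8 rot [ 180.     0.  -176.9] F [0.9 1.7 0.6]
turn [ 0.     0.001 -0.   ] shift mm [  1.9 -25.7   0.8] shift in goal axes [  1.9 -25.7   0.8]
```

View pics/t2.png

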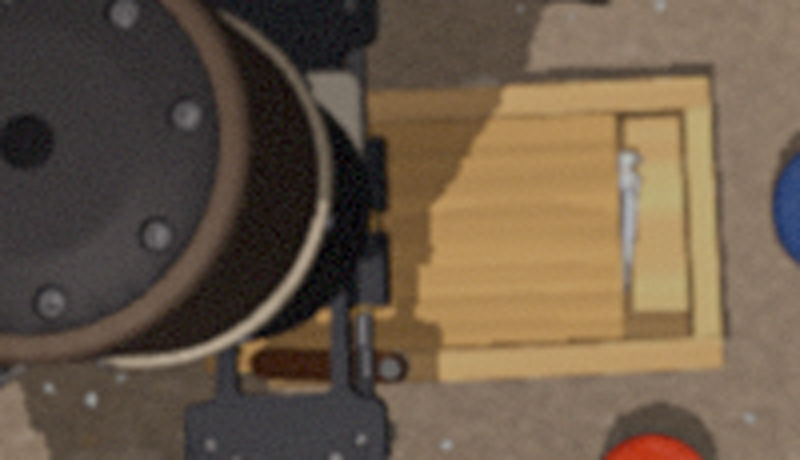

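View pics/s2.png

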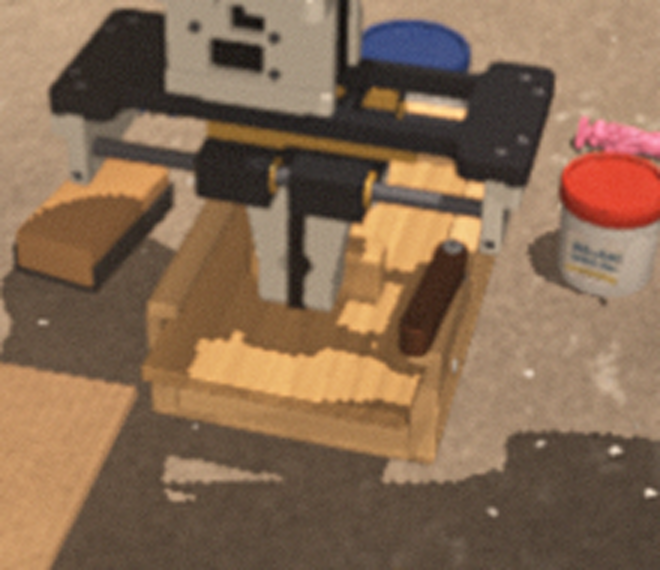

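The lid is following, with its leading edge at zoomed column ~620 in the top view. The box hasn't moved: its +x corners are still at zoomed columns 712 and 722.

```bash
python3 -c "
from h import *
p=np.load('box.npy')
t=lambda u,v:((u+.5)/4-.5+150,(v+.5)/4-.5+230)
for z,u in [(.053,(617,115)),(.053,(623,345)),(.063,(710,77)),(.063,(722,367)),(.063,(683,110))]: print((w2box(p,unproj('top',t(*u),z))*1e3).round(1))
where()"
```

```text
[58.5 50.2]
[ 56.7 -53. ]
[100.8  64.5]
[ 99.9 -64.6]
[88.  50.1]
t 5.95 box mm [-75.5   1.4] z 61.6 rot [-180.    -0.  -176.9] F [-0.4  0.4 -0.1]
```

Call:
step_arm(deltas=[[0, 0, 0, 1, -5, 0, -1], [0, 0, 0, 0, -5, 0, -1], [0, 0, 0, 0, -4, 0, -1], [0, 0, 0, 0, -4, 0, -1], [0, 0, 0, 0, -2, 0, -1]])

```text
time_s: 6.45
tcp_pos: [0.5471, -0.1108, 0.0616]
eef_rot: [180.0, 0.0, -176.9]
contact_force: [0.3, 2.3, 0.1]
gripper_width: 0.0005
```

```bash
python3 -c "
from h import *
where()"
```

```text
t 6.45 box mm [-54.4   0.5] z 61.6 rot [ 180.     0.  -176.9] F [0.3 2.3 0.1]
```

Call:
step_arm(deltas=[[0, 0, 0, 0, -2, 0, -1], [0, 0, 0, 0, -1.5, 0, -1], [0, 0, 0, 0, -1.5, 0, -1]])

```text
time_s: 6.75
tcp_pos: [0.5474, -0.1163, 0.0616]
eef_rot: [180.0, 0.0, -176.9]
contact_force: [0.8, 2.5, 0.5]
gripper_width: 0.0003
```

Call:
step_arm(deltas=[[0, 0, 0, 0, -1.5, 0, -1]])

```text
time_s: 6.85
tcp_pos: [0.5475, -0.1179, 0.0616]
eef_rot: [180.0, 0.0, -176.9]
contact_force: [-0.1, 0.9, 1.0]
gripper_width: 0.0001
```

Call:
step_arm(deltas=[[0, 0, 0, 0, -1, 0, -1]])

```text
time_s: 6.95
tcp_pos: [0.5475, -0.1189, 0.0616]
eef_rot: [180.0, 0.0, -176.9]
contact_force: [1.2, 2.0, 0.7]
gripper_width: 0.0005
```

```bash
python3 -c "
from h import *
import cv2
where()
a=r.capture('top')[:,:,::-1]; cv2.imwrite('pics/t3.png',cv2.resize(a[230:345,150:350],None,fx=4,fy=4,interpolation=2))"
```

```text
t 6.95 box mm [-46.2   0.5] z 61.6 rot [ 180.     0.  -176.9] F [1.2 2.  0.7]
```

View pics/t3.png

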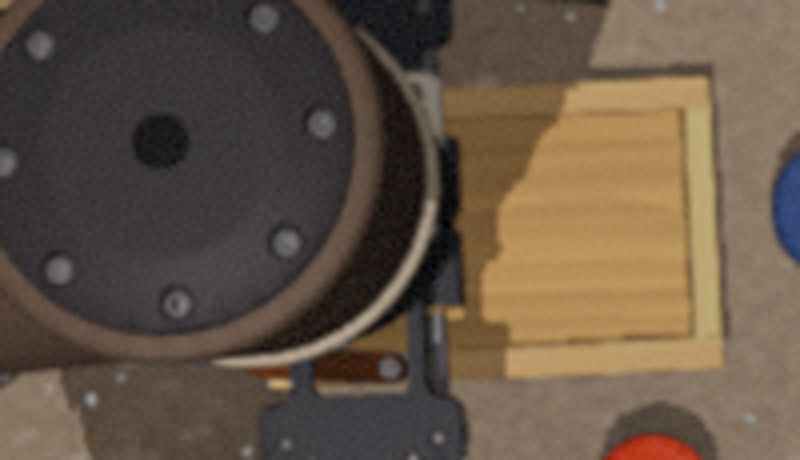

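The lid's leading edge now looks level with the end wall (zoomed column ~685), but the force is still only sliding friction. I'll continue in 1 mm steps until it rises.

Call:
step_arm(deltas=[[0, 0, 0, 0, -1, 0, -1]])

```text
time_s: 7.1
tcp_pos: [0.5476, -0.12, 0.0616]
eef_rot: [180.0, 0.0, -176.9]
contact_force: [1.0, 2.4, 1.4]
gripper_width: 0.0004
```

Call:
step_arm(deltas=[[0, 0, 0, 0, -1, 0, -1]])

```text
time_s: 7.2
tcp_pos: [0.5476, -0.1202, 0.0616]
eef_rot: [179.9, 0.0, -176.9]
contact_force: [-1.3, 12.5, 4.2]
gripper_width: 0.0005
```

```bash
python3 -c "
from h import *
where()"
```

```text
t 7.2 box mm [-44.9   0.5] z 61.6 rot [ 179.9    0.  -176.9] F [-1.3 12.5  4.2]
```

The force jumped to 12.5 N, so the lid is on its stop. I'll back off and lift clear.

Call:
step_arm(deltas=[[0, 0, 0, 0, 5, 0, -1], [0, 0, 0, 0, 15, 0, -1], [0, 0, 0, 0, 10, -25, -1], [0, 0, 0, 0, 0, -40, -1], [0, 0, 0, 0, 20, -10, -1], [0, 0, 0, 0, 0, 0, -1]])

```text
time_s: 7.8
tcp_pos: [0.5418, -0.0671, 0.1373]
eef_rot: [-180.0, -0.4, -177.0]
contact_force: [0.6, -0.7, -0.4]
gripper_width: 0.0006
```

```bash
python3 -c "
from h import *
import cv2
where()
a=r.capture('side')[:,:,::-1]; cv2.imwrite('pics/s4.png',cv2.resize(a[200:390,225:445],None,fx=3,fy=3,interpolation=2))
go(-97,-95,120)"
```

```text
t 7.8 box mm [-98.3  -2.4] z 137.3 rot [-180.    -0.4 -177. ] F [ 0.6 -0.7 -0.4]
turn [-0.001 -0.007 -0.002] shift mm [92.4 -0.8 17.5] shift in goal axes [92.6 -0.6 16.9]
```

View pics/s4.png

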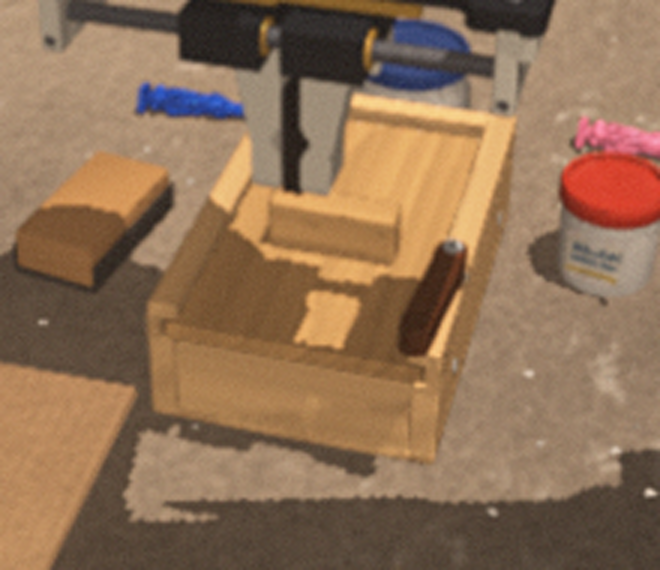

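The lid is shut, with its outer end flush at the near end of the box. The finger bar sits just beyond the catch's sweep and the box's lower corner hasn't moved (435, 460 zoomed). Next I'll go to the outer side of the catch tip.

Call:
step_arm(deltas=[[0, -0.007, -0.002, 25, 0, 0, -1], [0, 0, 0, 25, 0, 0, -1], [0, 0, 0, 25, 0, 0, -1], [0, 0, 0, 20, 0, 0, -1], [0, 0, 0, 3, 0, 20, -1], [0, 0, 0, 0, 0, 20, -1], [0, 0, 0, 0, 0, 15, -1], [0, 0, 0, 0, 0, 0, -1]])

```text
time_s: 8.65
tcp_pos: [0.4344, -0.075, 0.075]
eef_rot: [-179.8, -0.5, -176.8]
contact_force: [-0.9, -0.5, -0.6]
gripper_width: 0.0003
```

```bash
python3 -c "
from h import *
where()
go(-95,-100,69)"
```

```text
t 8.65 box mm [ -96.3 -110. ] z 75.0 rot [-179.8   -0.5 -176.8] F [-0.9 -0.5 -0.6]
turn [-0.004 -0.009  0.001] shift mm [-10.1  -1.3   5.9] shift in goal axes [-10.   -1.3   6. ]
```

Call:
step_arm(deltas=[[-0.004, -0.009, 0, -5, 0, 6, -1], [0, 0, 0, -4, 0, 0, -1], [0, 0, 0, -4, 0, 0, -1], [0, 0, 0, 0, 0, 0, -1]])

```text
time_s: 9.05
tcp_pos: [0.449, -0.0745, 0.069]
eef_rot: [-180.0, 0.0, -176.8]
contact_force: [-0.3, -0.6, -0.3]
gripper_width: 0.0001
```

```bash
python3 -c "
from h import *
import cv2
where()
go(-95,-84,69)
a=r.capture('side')[:,:,::-1]; cv2.imwrite('pics/s5.png',cv2.resize(a[200:390,225:445],None,fx=3,fy=3,interpolation=2))"
```

```text
t 9.05 box mm [-96.1 -95.4] z 69.0 rot [-180.     0.  -176.8] F [-0.3 -0.6 -0.3]
turn [-0.     0.     0.001] shift mm [-11.4  -1.1   0.1] shift in goal axes [-11.4  -1.1   0. ]
```

View pics/s5.png

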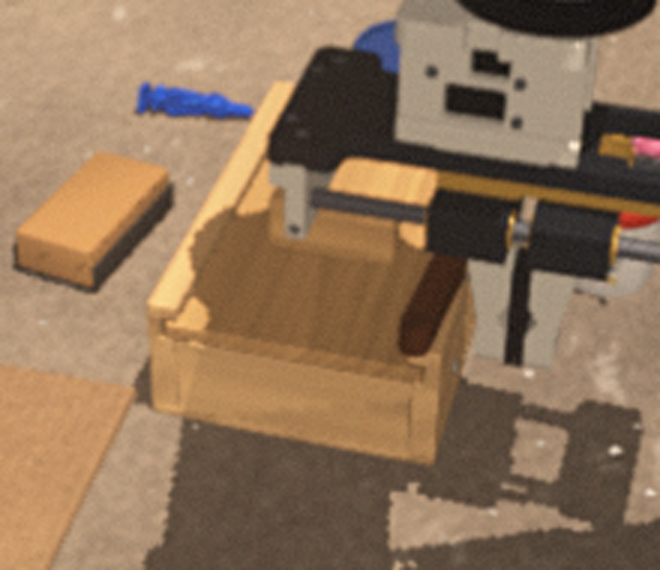

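The fingers are just outside the catch, about 10 mm from its outer face, and the gripper body is well above the box. Now I'll push in.

Call:
step_arm(deltas=[[0, 0, 0, -4, -0.5, 0, -1], [0, 0, 0, -4, -0.5, 0, -1], [0, 0, 0, -4, 0, 0, -1], [0, 0, 0, -4, 0, 0, -1]])

```text
time_s: 9.5
tcp_pos: [0.4663, -0.0745, 0.07]
eef_rot: [180.0, 0.1, -176.8]
contact_force: [-0.7, 0.5, 0.5]
gripper_width: 0.0007
```

```bash
python3 -c "
from h import *
import cv2
where()
a=r.capture('side')[:,:,::-1]; cv2.imwrite('pics/s6.png',cv2.resize(a[200:390,225:445],None,fx=3,fy=3,interpolation=2))"
```

```text
t 9.5 box mm [-95.  -78.1] z 70.0 rot [ 1.800e+02  1.000e-01 -1.768e+02] F [-0.7  0.5  0.5]
```

View pics/s6.png

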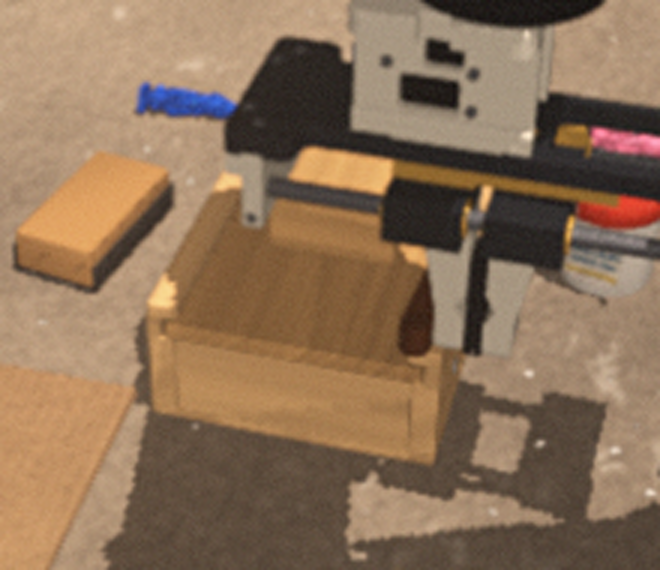

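Call:
step_arm(deltas=[[0, 0, 0.08, -3, 1, 0, -1], [0, 0, 0.1, -5, 2, 0, -1], [0, 0, 0.1, -5, 2, 0, -1], [0, 0, 0.1, -5, 2, 0, -1]])

```text
time_s: 9.95
tcp_pos: [0.4837, -0.0693, 0.0693]
eef_rot: [-180.0, -0.1, 160.7]
contact_force: [-0.8, 1.1, 0.8]
gripper_width: 0.0004
```

```bash
cat >> h.py <<'E'
def arc(h=15,rr=50):
    p=np.load("box.npy"); s=r.get_state(); where()
    th=np.radians((np.degrees(p[2])+270-s["eef_rot"][2]+180)%360-180)
    u=np.array([-np.cos(th),np.sin(th)]); n=np.array([np.sin(th),np.cos(th)])
    d=w2box(p,s["tcp_pos"])*1e3-[-45,-58]
    print("theta tool",th.round(3),"radius",(d@u).round(1),"behind",(d@n).round(1))
E
python3 -c "
from h import *
import cv2
arc()
a=r.capture('side')[:,:,::-1]; cv2.imwrite('pics/s7.png',cv2.resize(a[200:390,225:445],None,fx=3,fy=3,interpolation=2))"
```

```text
t 9.95 box mm [-99.3 -60.4] z 69.3 rot [-1.800e+02 -1.000e-01  1.607e+02] F [-0.8  1.1  0.8]
theta tool 0.392 radius 49.2 behind -23.0
```

View pics/s7.png

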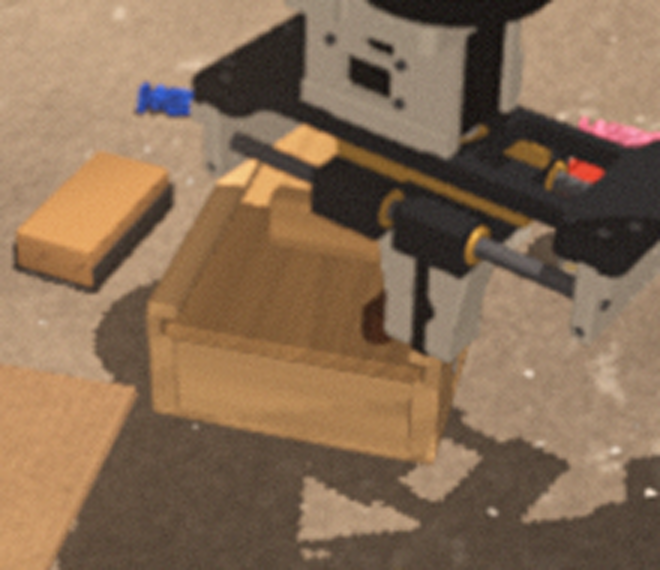

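The catch is turning with the fingers, and its dark tip is now over the lid at (375, 315). I'll continue along the arc.

Call:
step_arm(deltas=[[0, 0, 0.1, -5, 2.3, 0, -1], [0, 0, 0.1, -5, 2.3, 0, -1], [0, 0, 0.1, -5, 2.3, 0, -1], [0, 0, 0.1, -5, 2.3, 0, -1], [0, 0, 0.1, -5, 2.3, 0, -1]])

```text
time_s: 10.5
tcp_pos: [0.5102, -0.0724, 0.0685]
eef_rot: [-179.7, -0.2, 131.3]
contact_force: [-0.6, 0.9, 0.8]
gripper_width: 0.0002
```

```bash
python3 -c "
from h import *
arc()"
```

```text
t 10.5 box mm [-94.7 -34.2] z 68.5 rot [-179.7   -0.2  131.3] F [-0.6  0.9  0.8]
theta tool 0.906 radius 49.4 behind -24.4
```

Call:
step_arm(deltas=[[-0.005, 0.003, 0.1, -5.5, 2.3, 0, -1], [0, 0, 0.1, -5.2, 2.3, 0, -1], [0, 0, 0.1, -5.2, 2.3, 0, -1], [0, 0, 0.1, -5.2, 2.3, 0, -1]])

```text
time_s: 10.9
tcp_pos: [0.5291, -0.0852, 0.068]
eef_rot: [-179.8, -0.4, 107.9]
contact_force: [-0.6, -0.5, 0.8]
gripper_width: 0.0004
```

```bash
python3 -c "
from h import *
import cv2
arc()
a=r.capture('side')[:,:,::-1]; cv2.imwrite('pics/s8.png',cv2.resize(a[200:390,225:445],None,fx=3,fy=3,interpolation=2))"
```

```text
t 10.9 box mm [-81. -16.] z 68.0 rot [-179.8   -0.4  107.9] F [-0.6 -0.5  0.8]
theta tool 1.313 radius 49.8 behind -24.1
```

View pics/s8.png

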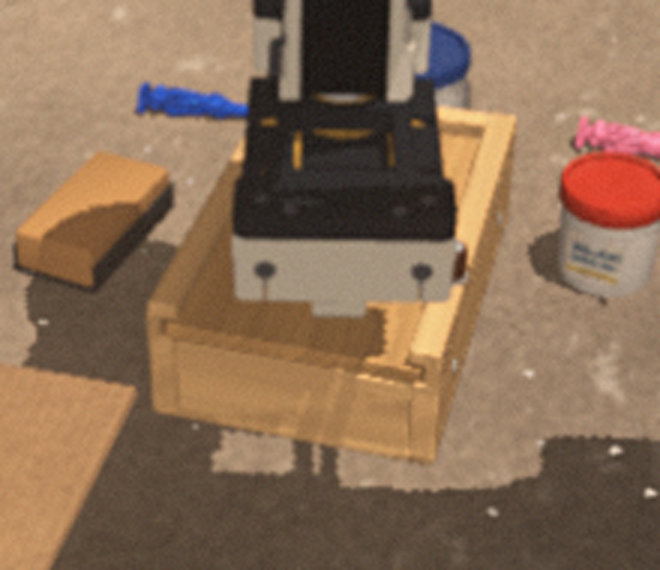

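Call:
step_arm(deltas=[[-0.003, 0.006, 0.1, -5, 2.3, -0.5, -1], [0, 0, 0.1, -4, 2, 0, -1], [0, 0, 0.057, -2, 1, 0, -1]])

```text
time_s: 11.25
tcp_pos: [0.5374, -0.0947, 0.068]
eef_rot: [-179.8, -0.8, 93.0]
contact_force: [0.1, 1.6, 0.5]
gripper_width: 0.0002
```

```bash
python3 -c "
from h import *
arc()"
```

```text
t 11.25 box mm [-70.9  -8.2] z 68.0 rot [-179.8   -0.8   93. ] F [0.1 1.6 0.5]
theta tool 1.575 radius 49.7 behind -26.1
```

Call:
step_arm(deltas=[[0, 0.01, 0, -1, 0, 0, -1]])

```text
time_s: 11.35
tcp_pos: [0.5376, -0.0955, 0.0679]
eef_rot: [-179.8, -1.4, 93.1]
contact_force: [0.1, 1.4, 1.2]
gripper_width: 0.0007
```

Call:
step_arm(deltas=[[0, 0, 0, -1, 0, 0, -1]])

```text
time_s: 11.45
tcp_pos: [0.5378, -0.0965, 0.068]
eef_rot: [-179.9, -1.4, 93.3]
contact_force: [-1.2, 1.4, 0.9]
gripper_width: 0.0004
```

```bash
python3 -c "
from h import *
import cv2
arc()
for n in ('top','side'):
  a=r.capture(n)[:,:,::-1]; y,x=(230,150) if n=='top' else (200,235); cv2.imwrite('pics/%s9.png'%n,cv2.resize(a[y:y+150,x:x+200],None,fx=4,fy=4,interpolation=2))"
```

```text
t 11.45 box mm [-69.2  -8. ] z 68.0 rot [-179.9   -1.4   93.3] F [-1.2  1.4  0.9]
theta tool 1.568 radius 50.1 behind -24.0
```

View pics/top9.png

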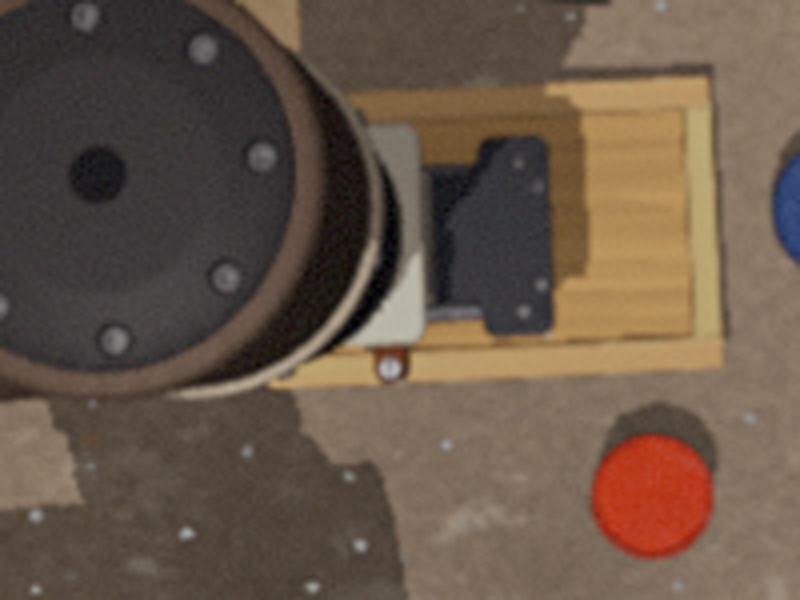

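View pics/side9.png

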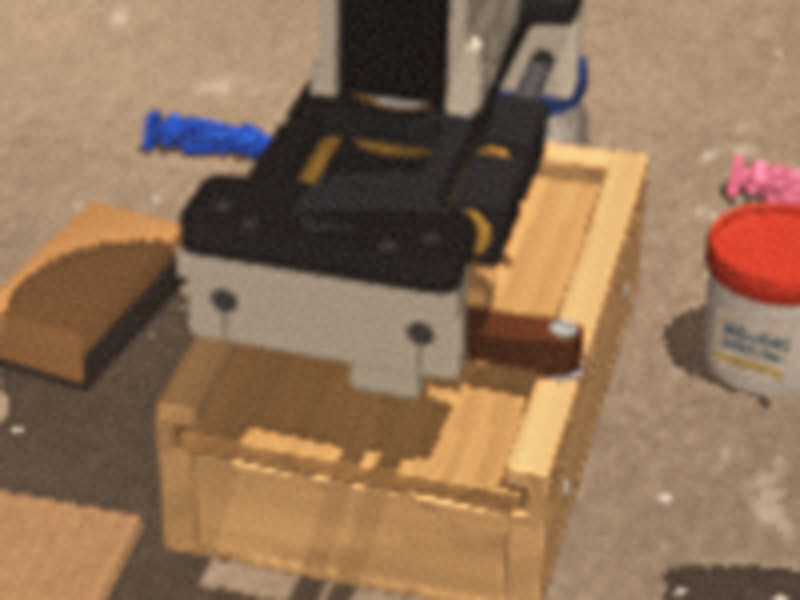

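Call:
step_arm(deltas=[[0, -0.024, 0, -1, 0, 0, -1]])

```text
time_s: 11.65
tcp_pos: [0.5379, -0.0978, 0.068]
eef_rot: [-179.9, 0.0, 93.3]
contact_force: [-0.2, 1.0, -1.1]
gripper_width: 0.0002
```

Call:
step_arm(deltas=[[0, 0, 0, -0.7, 0, 0, -1]])

```text
time_s: 11.75
tcp_pos: [0.5378, -0.0983, 0.0679]
eef_rot: [-179.9, 0.0, 93.4]
contact_force: [-0.3, 2.2, 0.1]
gripper_width: 0.0001
```

```bash
python3 -c "
from h import *
arc()"
```

```text
t 11.75 box mm [-67.4  -8.1] z 67.9 rot [-179.9    0.    93.4] F [-0.3  2.2  0.1]
theta tool 1.566 radius 50.0 behind -22.2
```

The fingers are now where the geometry puts the bar at 90°. I'll back off and look.

Call:
step_arm(deltas=[[0, 0, 0, 5, 0, 0, -1], [0, 0, 0, 15, 0, 0, -1], [0, 0, 0, 10, 0, -25, -1], [0, 0, 0, 20, 0, -40, -1], [0, 0, 0, 40, 0, -40, -1], [0, 0, 0, 45, 0, -20, -1], [0, 0, 0, 45, 0, 0, -1], [0, 0, 0, 45, 0, 0, -1], [0, 0, 0, 0, 0, 0, -1]])

```text
time_s: 12.65
tcp_pos: [0.5213, 0.1355, 0.1939]
eef_rot: [-179.7, -0.3, 93.5]
contact_force: [-0.4, -0.3, 0.2]
gripper_width: 0.0002
```

```bash
python3 -c "
from h import *
import cv2
where()
for n in ('top','side'):
  a=r.capture(n)[:,:,::-1]; y,x=(210,170) if n=='top' else (200,235); cv2.imwrite('pics/%s10.png'%n,cv2.resize(a[y:y+150,x:x+200],None,fx=4,fy=4,interpolation=2))"
```

```text
t 12.65 box mm [-301.7  -11.7] z 193.9 rot [-179.7   -0.3   93.5] F [-0.4 -0.3  0.2]
```

View pics/top10.png

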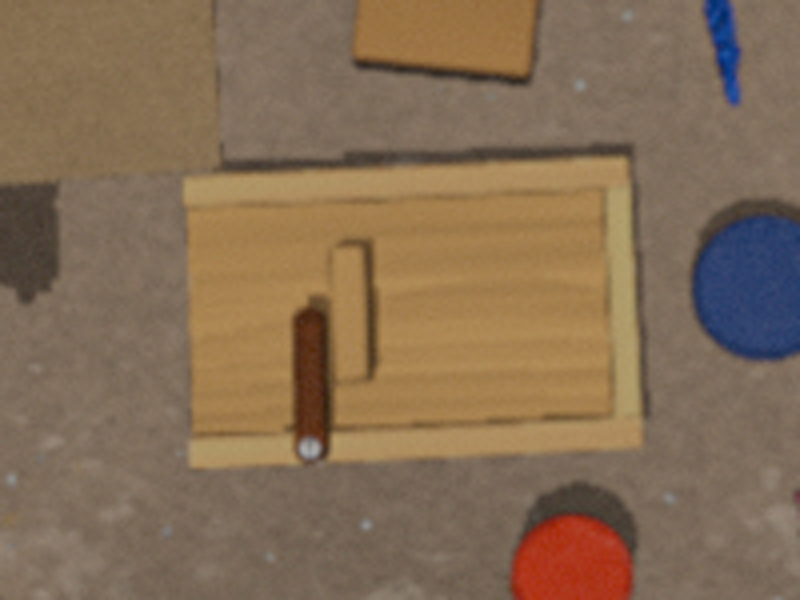

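View pics/side10.png

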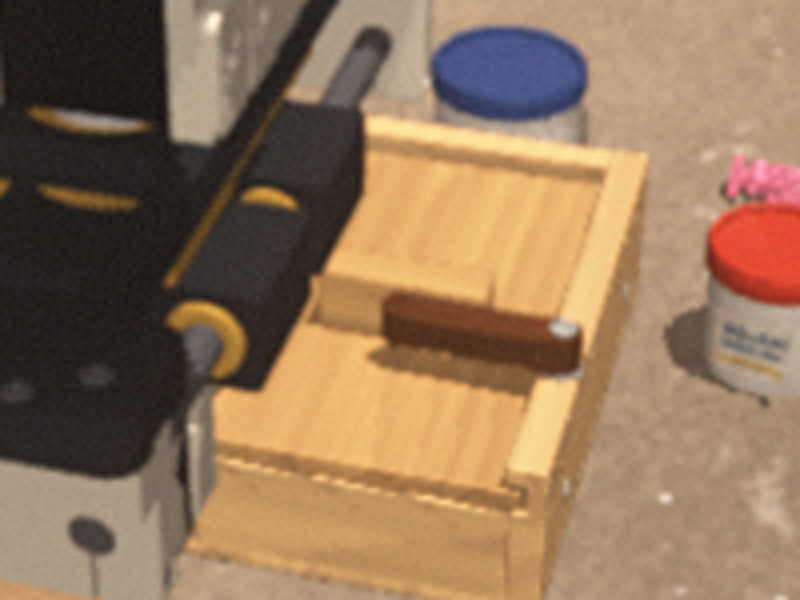

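Both views show the lid shut and the catch across it behind the finger bar. The pivot is at zoomed (310, 448) and the tip at (310, 312) in the top view. I'll measure the catch angle, the lid, and whether the box or its neighbours moved.

```bash
python3 -c "
from h import *
import cv2
p=np.load('box.npy')
a=cv2.imread('pics/top10.png').astype(int)
b,g,rd=a[...,0],a[...,1],a[...,2]
m=((rd<125)&(rd-b>35)).astype(np.uint8)
m[:280]=0;m[470:]=0;m[:,:280]=0;m[:,345:]=0
n,l,st,c=cv2.connectedComponentsWithStats(m); i=1+st[1:,4].argmax(); ys,xs=np.where(l==i); print(st[i])
t=lambda u,v:((u+.5)/4-.5+170,(v+.5)/4-.5+210)
P=np.array([w2box(p,unproj('top',t(x,y),.0785)) for x,y in zip(xs[::5],ys[::5])])*1e3
print(P.min(0),P.max(0))
k=np.polyfit(P[:,1],P[:,0],1); print('catch angle',np.pi/2+np.arctan(k[0]),'x at pivot',np.polyval(k,-58))
for nm,z,u in [('bar',.08,(331,243)),('bar',.08,(335,381)),('lid+x',.053,(603,195)),('lid+x',.053,(612,415)),('c',.063,(629,157)),('c',.063,(642,445)),('c',.063,(185,178)),('c',.063,(191,467)),('lid-x',.053,(188,210)),('lid-x',.053,(193,432))]: print(nm,(w2box(p,unproj('top',t(*u),z))*1e3).round(1))
A=cv2.imread('pics/top0.png'); B=r.capture('top')[:,:,::-1]
for q,(s0,s1) in {'box+sander':((190,255),(240,330)),'red':((295,335),(335,372)),'blue':((340,262),(382,302)),'sander':((255,200),(308,232))}.items():
  f=lambda I:cv2.cvtColor(I[s0[1]:s1[1],s0[0]:s1[0]],cv2.COLOR_BGR2GRAY).astype(np.float32)
  print(q,cv2.phaseCorrelate(f(A),f(np.ascontiguousarray(B))))
"
```

```text
[ 286  297   59  172 5668]
[-54.54488304 -66.61169067] [-30.7835132    6.99060181]
catch angle 1.5989571854487714 x at pivot -43.158020569941
bar [-32.4  30.1]
bar [-32.5 -29.9]
lid+x [88.3 48.9]
lid+x [ 87.7 -50. ]
c [100.3  64.5]
c [ 99.9 -63.7]
c [-98.5  63.4]
c [-98.8 -64.6]
lid-x [-99.1  50. ]
lid-x [-99.2 -49.4]
box+sander ((-2.118482899803354, -0.2303745671913191), 0.08735985336303712)
red ((-0.33857139795788527, 0.1924127987469504), 0.670853607058525)
blue ((0.5796296206635958, -0.1308838599440314), 1.0486603742175633)
sander ((-0.04307788079615449, -0.004175564616812011), 0.9686373472213745)
```

```bash
python3 -c "
from h import *
import cv2
p=np.load('box.npy')
I=[r.capture('top').astype(float) for _ in range(4)]; a=np.mean(I,0)
g=a[...,0]  # red
L=[]
for v in range(292,319):
  row=g[v,232:262]; i=5+0; 
  d=np.diff(row); j=np.argmin(d[:16]); lo=max(j-1,0)
  w=-np.clip(d[lo:j+2],None,0); L.append((v,232+ (w*np.arange(lo,lo+len(w))).sum()/w.sum()+.5))
L=np.array(L); 
P=np.array([w2box(p,unproj('top',(u,v),.0785)) for v,u in L])*1e3
print(P.round(1).tolist())
k=np.polyfit(P[3:-3,1],P[3:-3,0],1); res=P[:,0]-np.polyval(k,P[:,1]); print('angle',np.pi/2+np.arctan(k[0]),'res',res.std())
cv2.imwrite('pics/top11.png',cv2.resize(a[270:335,215:290,::-1].astype(np.uint8),None,fx=8,fy=8,interpolation=2))
"
```

```text
[[-50.5, -6.8], [-50.5, -8.5], [-50.5, -10.3], [-50.6, -12.0], [-50.7, -13.7], [-50.7, -15.5], [-50.8, -17.2], [-50.8, -18.9], [-51.0, -20.6], [-51.0, -22.4], [-51.0, -24.1], [-50.9, -25.8], [-51.1, -27.6], [-51.0, -29.3], [-51.0, -31.0], [-51.1, -32.7], [-51.0, -34.5], [-51.1, -36.2], [-51.2, -37.9], [-51.3, -39.6], [-51.4, -41.4], [-51.4, -43.1], [-51.3, -44.8], [-51.6, -46.5], [-52.1, -48.2], [-55.3, -49.8], [-51.2, -51.7]]
angle 1.593258800180901 res 0.7335656760535324
```

View pics/top11.png

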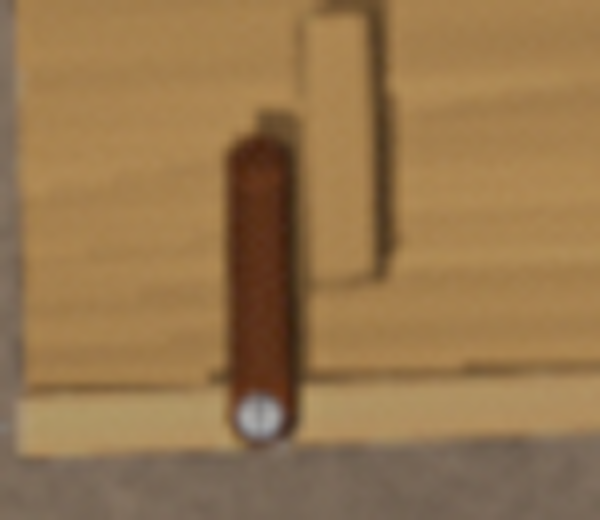

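The catch measures about 1.59 rad, parallel to the finger bar and right behind it. The lid is on its stop, the box corners are where they were, and the arm is clear, so I'm handing in.

```bash
python3 -c "
from plant import r
print(r.close_job(), r.get_state()['time_s'])"
```

```text
the job is handed in; nothing more can be done
the job is handed in; nothing more can be done
```

I pushed the lid fully shut with the closed fingers, then turned the catch until it lay straight across the lid behind the finger bar. I then backed the arm clear and handed the job in at about 13 s on the robot's clock. No verdict was reported.

**Last checks, with the arm clear of the box:**
- **Lid:** it reached its stop, where the force on the tool jumped from about 2 N to 12.5 N. In the pictures its leading edge meets the box's end wall and its other end is about level with the open end.
- **Catch:** it measures about 1.59 rad along its clean edge (1.57 is straight across; its stop is at 1.62). An earlier estimate of 1.60 took in some of the shadow.
- **Box:** three corners read within about 1 mm and the fourth within 2 mm of the first fit, which is about as close as the calibration allows.
- **Neighbours:** the sanding block and the red-lidded tub are in place, to within a third of a pixel. The blue-lidded tub read 0.6 px off; I put that down to changed shadows, since the arm never came near it.
- **Figures:** the shut lid now hides them, but nothing reached into the box.

**Failed check:** an image comparison over the box area gave no usable result, because the lid and catch had changed there. I relied on the corner positions instead.

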